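Slide the neck plate out over the catch tray

TASK

Push the flat three-hole neck plate along the raised ledge, towards the end where the white tray stands, until about a third of its length sticks out past the ledge's end, so that the next person can get hold of its edge. Only push it with the fingers: it must stay lying on the ledge, square with it and clear of hanging over its long open side, never lifted, tipped or dropped. Leave the bottle, the jar and the cap standing where they are, and finish clear of everything.

Things in the scene. Friction and masses are not known exactly. Their poses are not given: they have to be found in the camera images.
- ledge: Fixed stainless bench riser. Origin under its centre, on the table. Its long axis is its own y, 360 mm (ends at y = -180 and +180), both ends open; top surface 130 mm wide (x from -65 to +65), 60 mm above the table, level. Along its far long side (x = +65 to +71) a lip stands 12 mm above the top surface. Its yaw on the table differs from run to run by up to 0.25 rad.
- plate: Loose dark steel plate, 90 mm (its x) by 150 mm (its y, roughly along the ledge) and 6 mm thick, about 0.25 kg, with three 26 mm through-holes in a row along its length at y = -45, 0 and +45. Lies flat on the ledge's top, up to 0.1 rad askew; it slides there under light dry friction. Origin at the centre of its underside (60 mm above the table); with more than 75 mm past the ledge's end it would tip off.
- tray: Shallow open white tray, fixed, 150 x 150 mm, 35 mm high; stands on the table just past one end of the ledge (its centre about 300 mm from the ledge's centre). Which end differs from run to run; it marks the end to push towards. Origin under its centre.
- bottle: Loose capped sauce bottle, 46 mm diameter, 150 mm high, standing on the table past the other end of the ledge (about 300 mm from the ledge's centre). Origin at the centre of its base. To be left alone.
- cap: Loose black bottle cap, 27 mm diameter, 20 mm high, on the table on the robot's side of the ledge. Origin at the centre of its underside. To be left alone.
- jar: Loose jar with steel lid, 64 mm diameter, 75 mm high, on the table beyond the ledge's lip. Origin at the centre of its base. To be left alone.
Mind the look-alikes: they are no part of the job. What is meant by the plate is not purple, and is the smaller of those in its own colour.

How it is judged:
By the outcome, as a careful person would: the job done as asked, in the order asked, and still so for the second after the job is handed in, with the robot touching nothing.
It also fails if it takes over 48 s, if anything falls off the work surface, if the arm or the gripper's body presses on something with over 40 N, if the wrist force passes 120 N, or if a joint passes its speed limit or range.

ROBOT

A 7-joint arm with a two-finger parallel gripper is mounted at the origin on the work surface. World frame = base frame: x ahead of the robot, y to its left, z up, the work surface at z = 0. Lengths are in mm, angles in rad, forces in N, time in s.
With the tool pointing down it reaches from about 400 to 875 mm from the base axis. Payload 19.3 kg.
Tool frame: the origin (TCP) lies at the very end of the fingers, on their centre line; the grasp point (between the pads) lies 19 mm behind it (grip_point_offset is the z of the grasp point in the tool frame, in mm); z points along the fingers, x is the direction in which the jaws open and shut, and the axes are right-handed (so a half turn about z gives the same grasp; the last joint's range is limited). The gripper opens to 85 mm and grips with 20 to 120 N. Pads are 22 mm wide; open, the fingers measure 114 mm over their backs; the gripper's body (76 mm by 85 mm) begins 54 mm behind the grasp point. The pads swing forward as they close: fully open they stand 13 mm farther back than shut.
Start: joints at [1.26, 0.521, -0.036, 1.599, 0.021, 1.021, -0.113], TCP at [149.022, -606.966, 231.291] pointing down, gripper open.
Joint ranges: [-2.91, 2.91], [-0.3, 2.13], [-1.5, 1.42], [0.17, 2.43], [-1.26, 4.41], [0.16, 1.93], [-2.52, 2.52]. Speed limits (rad/s): [1.89, 1.89, 2.39, 2.39, 3.01, 3.01, 3.01].

INTERFACE

Orientations are given as a 3x3 rotation matrix whose columns are the frame's x, y, z axes.
In Python, from workcell import movep, movel, goto_joints, open_gripper, clamp, wait, inverse_kinematics, read_state, camera, PlanningError, finish_job, grip_point_offset gives the robot as it stands. Calls block until the motion is done:
- movep(position, orientation): joint-space move of the TCP to a pose.
- movel(position, frame=None, max_speed=150, guard=None): straight line of the TCP; frame=None keeps the orientation; max_speed is the mean speed in mm/s. With guard (N) it stops when the force on the tool has changed by that much, and returns True; else False.
- goto_joints(angles): joint-space move.
- open_gripper() and clamp(): open the fingers fully, or close them until they stop; the grip force is fixed at half the most.
- wait(seconds).
- inverse_kinematics(position, orientation): joint angles nearest the present ones, or None.
- read_state(): the state.
- camera(name): name is "scene" or "top" or "wrist"; returns a dict with "image" (384x512x3 uint8, blue, green, red), "range_z" (384x512 float32, mm along the optical axis (not along the pixel's ray), 0 where there is no reading), "fx", "fy", "cx", "cy" (pixels), "cam_to_world" (4x4, takes a point from camera to world coordinates). Camera axes: x right, y up, looking along -z (the intrinsics and any distortion apply to the point x, -y, -z); pixel columns grow to the right and rows downward; lengths in mm; the calibration is good to about 2 mm. A picture is of the moment at which its call begins.
A pose or a line that the arm cannot do raises PlanningError and nothing moves.
- finish_job(): hands the job in, once; it reports no verdict.
The state is a dict: "time": time; "qpos": joint angles; "qvel": joint speeds; "joint_efforts": joint torques, N m; "eef_pos": TCP position; "tool_rot": TCP orientation; "ft_force": force on the tool from outside, world axes, zero at the start; "torque": the same for the moment, N m; "finger_gap": finger opening in mm.
Only numpy, scipy, OpenCV 4.12 (cv2) and the standard library are available. Lean on these libraries where they do the work, as an engineer would, in place of code of your own. Each camera call takes 0.05 s, during which the arm holds its last target. There are 200 camera calls.

## Working session

There is one attempt and no reset: what is moved stays moved. The work goes in short steps, each a Python script; the robot and the scene stay as the last script left them, time stands still between calls to the robot, and variables do not carry over. Pictures are saved under pics/ and viewed, about 8 in all and at most 12, crops included, and the job is handed in when it is done.

```bash
mkdir -p pics; ls; cat > h.py <<'E'
import numpy as np, cv2, pickle
from workcell import *
def shot(n,tag):
    c=camera(n); pickle.dump(c,open(f'pics/{tag}.pkl','wb')); cv2.imwrite(f'pics/{tag}.png',c['image']); return c
def cloud(c):
    z=c['range_z']; v,u=np.mgrid[:z.shape[0],:z.shape[1]]
    p=np.stack([(u-c['cx'])/c['fx']*z,-(v-c['cy'])/c['fy']*z,-z,np.ones_like(z)],-1)
    return (p@c['cam_to_world'].T)[...,:3]
E
python3 - <<'E'
from h import *
a=shot('top','top1');b=shot('scene','scene1')
print({k:v for k,v in a.items() if k not in('image','range_z')}); print(read_state()['time'])
cv2.imwrite('pics/both.png',cv2.resize(np.vstack([a['image'],b['image']]),None,fx=.78,fy=.78))
E
```

```text
pics
{'fx': 439.2545187019138, 'fy': 439.2545187019138, 'cx': 261.17849641656625, 'cy': 193.68479488295796, 'cam_to_world': array([[ 9.74274579e-05,  9.86089626e-01, -1.66214437e-01,
         3.64138457e+02],
       [-9.99970768e-01, -1.17471918e-03, -7.55531846e-03,
         1.29659263e+01],
       [-7.64547645e-03,  1.66210315e-01,  9.86060687e-01,
         1.01786973e+03],
       [ 0.00000000e+00,  0.00000000e+00,  0.00000000e+00,
         1.00000000e+00]])}
0.1
```

View pics/top1.png

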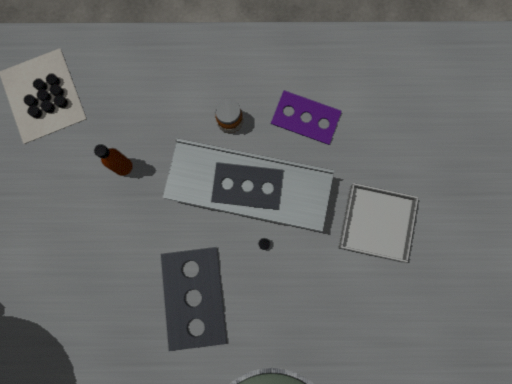

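View pics/scene1.png

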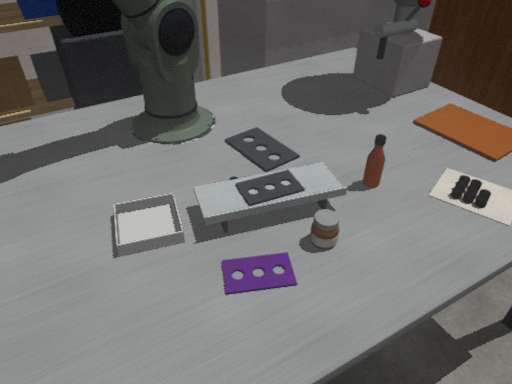

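The top view shows three three-hole plates:
- A dark one on the ledge at (248,186).
- A larger dark one on the table at (193,298).
- A purple one at (306,118).

The plate on the ledge fits, since it is the smaller of the two dark ones. The white tray is at (380,222), so the push goes to the image right, which is world -y. I'll measure and confirm with a crop.

```bash
cat >> h.py <<'E'
def rect(P):
    (c,s,a)=cv2.minAreaRect(P.astype(np.float32)); b=cv2.boxPoints((c,s,a)); e=[b[1]-b[0],b[2]-b[1]]
    e=max(e,key=np.linalg.norm); e=e*(1 if e[1]>0 else -1); return np.array(c),sorted(s),float(np.arctan2(-e[0],e[1]))  # yaw: long axis = own y
def onplane(c,uv,z):
    R=c['cam_to_world'][:3,:3];t=c['cam_to_world'][:3,3]
    d=np.stack([(uv[:,0]-c['cx'])/c['fx'],-(uv[:,1]-c['cy'])/c['fy'],-np.ones(len(uv))],-1)@R.T
    return (t+d*((z-t[2])/d[:,2])[:,None])[:,:2]
def meas(c,box):
    u0,u1,v0,v1=box; g=cv2.cvtColor(c['image'],cv2.COLOR_BGR2GRAY); P=cloud(c)
    m=np.zeros(g.shape,bool); m[v0:v1,u0:u1]=1
    top=m&(P[...,2]>50)&(P[...,2]<85)
    n,l,s,_=cv2.connectedComponentsWithStats(top.astype(np.uint8)); top=l==1+s[1:,4].argmax()
    Lr=rect(P[top][:,:2])
    dark=(cv2.erode(top.astype(np.uint8),np.ones((5,5)))>0)&(g<75)
    n,l,s,_=cv2.connectedComponentsWithStats(dark.astype(np.uint8)); k=l==1+s[1:,4].argmax()
    v,u=np.nonzero(k); Pr=rect(onplane(c,np.stack([u,v],-1).astype(float),66.))
    return Lr,Pr,np.median(P[top][:,2]),np.median(P[k][:,2]),k
E
python3 - <<'E'
from h import *
c=pickle.load(open('pics/top1.pkl','rb'))
r=meas(c,(150,345,130,240)); print(*r[:4],sep='\n')
L,yaw=r[0][0],r[0][2];R=np.array([[np.cos(yaw),-np.sin(yaw)],[np.sin(yaw),np.cos(yaw)]])
print('plate in ledge',(r[1][0]-L)@R, r[1][2]-yaw)
P=cloud(c)
for n,(u,v) in dict(tray=(380,222),cap=(264,243),jar=(229,107),bottle=(101,151)).items(): print(n,P[v,u])
m=P[...,2]; s=np.full(m.shape,0,np.uint8)
i=c['image'].copy(); i[cv2.Canny(r[4].astype(np.uint8)*255,50,100)>0]=(0,0,255)
cv2.imwrite('pics/crop1.png',cv2.resize(i[130:360,150:350],None,fx=2.6,fy=2.6))
E
```

```text
(array([547.42474365,  49.05960083]), [137.53221130371094, 360.5240478515625], -0.2066502869129181)
(array([542.11798096,  50.9919548 ]), [89.50585174560547, 149.46817016601562], -0.11497671902179718)
61.368627563179984
66.34285404757588
plate in ledge [-5.5903399   0.80238521] 0.09167356789112091
tray [ 468.46876776 -254.13886091    2.92865194]
cap [419.22777126  14.22042589  20.65228856]
jar [721.52383245  92.78010619  74.20570678]
bottle [599.78209317 347.6217489  148.04688122]
```

View pics/crop1.png

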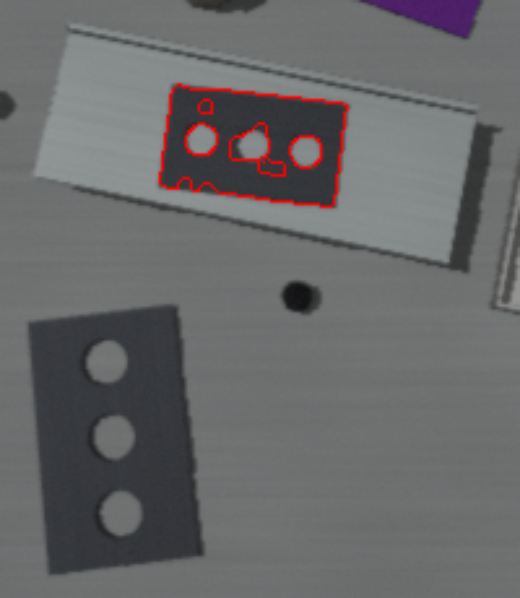

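The outline confirms it: the smaller dark plate on the ledge, 89.5 x 149.5 mm, is the one meant. In the ledge frame it sits at about (-3, 1) and is 0.09 rad askew. I'll push its rear edge with the flat face of the closed fingers aligned to the ledge, which should square it up, and stop partway to look.

```bash
cat >> h.py <<'E'
YAW=-0.2067; EX=np.array([np.cos(YAW),np.sin(YAW),0]); EY=np.array([-np.sin(YAW),np.cos(YAW),0])
O=np.array([547.42,49.06,0])-3*EX
def W(x,y,z): return O+x*EX+y*EY+np.array([0,0,z])
Z=np.array([0,0,-1.])
def frame(s): return np.stack([s*EX,np.cross(Z,s*EX),Z],1)
def rep():
    s=read_state(); d=s['eef_pos']-O; print('t',round(s['time'],2),'tcp ledge',np.round([d@EX,d@EY,s['eef_pos'][2]],1),'F',np.round(s['ft_force'],1))
E
python3 - <<'E'
from h import *
q=np.array(read_state()['qpos']); best=None
for s in(1,-1):
    k=inverse_kinematics(W(-1,104,150),frame(s)); print(s,k)
    if k is not None and (best is None or abs(k-q).max()<best[0]): best=(abs(np.array(k)-q).max(),s)
F=frame(best[1]); print(best)
clamp(); rep()
movep(W(-1,104,170),F); rep()
print('guard',movel(W(-1,104,62.5),max_speed=80,guard=8)); rep()
print('guard',movel(W(-1,30,62.5),max_speed=40,guard=15)); rep()
c=shot('top','top2'); w=shot('wrist','wrist2')
cv2.imwrite('pics/b2.png',cv2.resize(np.hstack([c['image'],w['image']]),(800,300)))
E
```

```text
1 [ 0.23390414  0.70870637 -0.89659164  1.75139928  0.64638479  1.00501742
 -1.11694351]
-1 [ 0.41079401  0.9106604  -1.27750284  1.7431893   0.92913677  1.23430682
  1.81638676]
(np.float64(1.0259131036659221), 1)
t 0.87 tcp ledge [-252.3 -723.8  231.3] F [ 0.1 -0.   0.7]
t 3.91 tcp ledge [ -0.6 103.2 169.9] F [-0.8 -0.3  0.6]
guard False
t 5.4 tcp ledge [ -0.8 104.1  63. ] F [-0.2  0.2 -0.4]
guard False
t 7.4 tcp ledge [-1.  30.1 62.5] F [0.7 1.3 0.5]
```

View pics/b2.png

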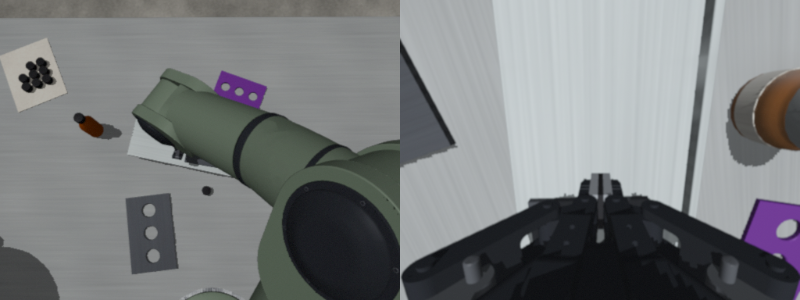

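The top view is hidden by the arm, and the wrist camera looks at the empty ledge behind the fingers. I'll use the scene camera for the check.

```bash
cat >> h.py <<'E'
def plate_scene(c):
    P=cloud(c)-O; x=P@EX;y=P@EY;z=P[...,2]; g=c['image'].max(2)
    k=((g<90)&(z>61)&(z<72)&(abs(x)<66)&(y<85)&(y>-260)).astype(np.uint8)
    k=cv2.morphologyEx(k,cv2.MORPH_OPEN,np.ones((3,3)))
    n,l,s,_=cv2.connectedComponentsWithStats(k); k=l==1+s[1:,4].argmax()
    v,u=np.nonzero(k); q=onplane(c,np.stack([u,v],-1).astype(float),66.)
    q=np.c_[(q-O[:2])@EX[:2],(q-O[:2])@EY[:2]]
    r=rect(q); print('plate in ledge: c',r[0],'size',r[1],'yaw',r[2],'ymin',q[:,1].min()); return k
E
python3 - <<'E'
from h import *
plate_scene(pickle.load(open('pics/scene1.pkl','rb')))
c=shot('scene','scene2'); k=plate_scene(c)
i=c['image'].copy(); i[cv2.Canny(k.astype(np.uint8)*255,50,100)>0]=(0,0,255)
cv2.imwrite('pics/s2.png',cv2.resize(i[80:290,90:420],None,fx=2.2,fy=2.2))
E
```

```text
plate in ledge: c [1.02521515 1.85127258] size [92.50653839111328, 152.4917449951172] yaw 0.10028330981731415 ymin -75.35737853105559
plate in ledge: c [ -2.25906372 -55.06856537] size [100.25944519042969, 157.21669006347656] yaw 0.01770695671439171 ymin -134.34220372859613
```

View pics/s2.png

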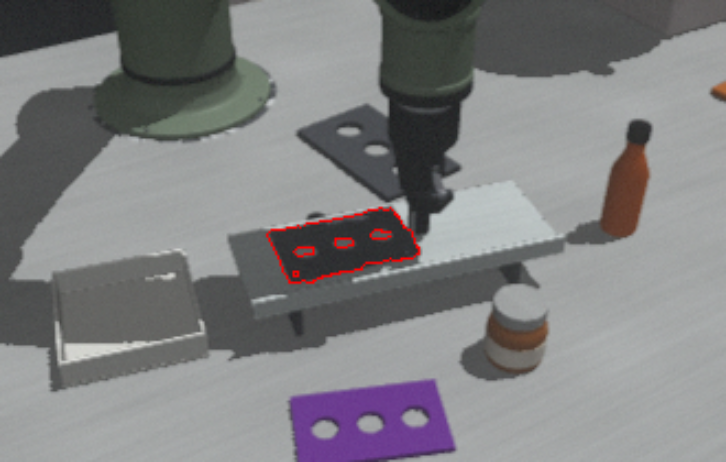

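The plate has turned nearly flush with the finger face, and its centre is at y ≈ -55, as expected. The push continues, stopping just short for another measurement.

```bash
python3 - <<'E'
from h import *
print('guard',movel(W(-1,-55,62.5),max_speed=40,guard=15)); rep()
c=shot('scene','scene3'); k=plate_scene(c)
i=c['image'].copy(); i[cv2.Canny(k.astype(np.uint8)*255,50,100)>0]=(0,0,255)
cv2.imwrite('pics/s3.png',cv2.resize(i[120:270,100:350],None,fx=3,fy=3))
E
```

```text
guard False
t 9.82 tcp ledge [ -1.  -54.9  62.5] F [ 0.4  1.  -0.4]
plate in ledge: c [ -10.5342865  -138.21484375] size [97.67082977294922, 152.63931274414062] yaw -0.08998822420835495 ymin -217.25107673510337
```

View pics/s3.png

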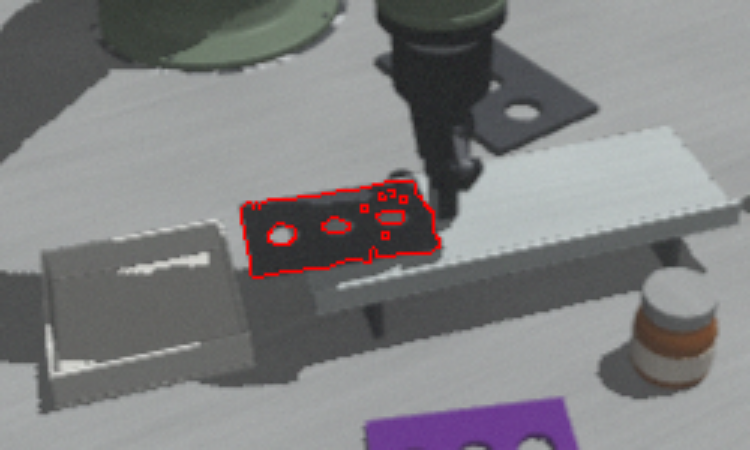

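The plate has over-rotated to about -0.09 rad and overhangs by roughly 37 mm. I'll back off, clear the view and measure it with the top camera.

```bash
cat >> h.py <<'E'
def plate_top(c):
    g=c['image'].max(2); v,u=np.mgrid[:384,:512]; q=onplane(c,np.stack([u.ravel(),v.ravel()],-1).astype(float),66.)-O[:2]
    x=(q@EX[:2]).reshape(g.shape);y=(q@EY[:2]).reshape(g.shape); z=cloud(c)[...,2]
    k=((g<75)&(z>55)&(z<80)&(abs(x)<90)&(abs(y+100)<180)).astype(np.uint8)
    k=cv2.morphologyEx(k,cv2.MORPH_OPEN,np.ones((3,3)))
    n,l,s,_=cv2.connectedComponentsWithStats(k); k=l==1+s[1:,4].argmax()
    r=rect(np.c_[x[k],y[k]]); print('TOP plate in ledge: c',r[0],'size',r[1],'yaw',r[2],'z',np.median(z[k])); return k
E
python3 - <<'E'
from h import *
plate_top(pickle.load(open('pics/top1.pkl','rb')))
movel(W(-1,-40,62.5),max_speed=80); movel(W(-1,-30,160)); rep()
goto_joints([1.26,.521,-.036,1.599,.021,1.021,-.113]); rep()
c=shot('top','top4'); k=plate_top(c)
i=c['image'].copy(); i[cv2.Canny(k.astype(np.uint8)*255,50,100)>0]=(0,0,255)
cv2.imwrite('pics/t4.png',cv2.resize(i[80:280,90:430],None,fx=2.2,fy=2.2))
E
```

```text
TOP plate in ledge: c [-2.6089859   1.05544281] size [89.50581359863281, 148.9604949951172] yaw 0.09172473102807999 z 66.35952772194844
t 11.02 tcp ledge [ -1.3 -30.5 159.2] F [-0.1 -0.2  0. ]
t 13.64 tcp ledge [-251.4 -723.6  231.5] F [-0.3 -0.8 -0.3]
TOP plate in ledge: c [ -13.56040573 -142.44868469] size [90.58358764648438, 149.0189208984375] yaw -0.06174074113368988 z 66.49159702943206
```

View pics/t4.png

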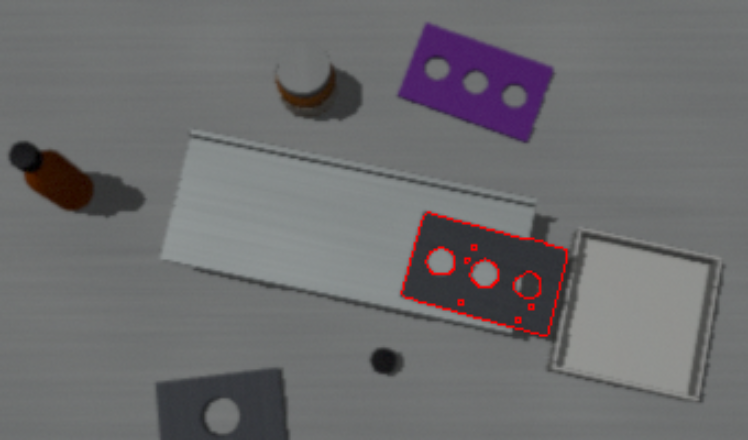

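The top view has the plate centre at (-13.6, -142.4) with yaw -0.062, all of it on the ledge, but its front corner is only about 2 mm inside the open edge. So I'll push sideways towards the lip near the front, from the open side, which squares and recentres it. The last 12 mm then comes from behind, in line with its centre.

```bash
python3 - <<'E'
from h import *
H=[1.26,.521,-.036,1.599,.021,1.021,-.113]; q=np.array(H)
c=[]
for s in(1,-1):
    F=np.stack([s*EY,np.cross(Z,s*EY),Z],1); k=inverse_kinematics(W(-92,-180,150),F); print(s,k)
    if k is not None: c.append((abs(np.array(k)-q).max(),s,F))
F=min(c,key=lambda a:a[0])[2]
movep(W(-92,-180,140),F); rep()
movel(W(-92,-180,62.5),max_speed=80,guard=10); rep()
print(movel(W(-66.5,-180,62.5),max_speed=25,guard=15)); rep()
movel(W(-92,-180,62.5),max_speed=80); movel(W(-95,-180,150)); goto_joints(H); rep()
k=plate_top(shot('top','top5'))
E
```

```text
1 [ 0.7445302   0.43842074 -0.78824168  2.13761732  0.46294888  0.7396879
  1.01676174]
-1 [ 0.29035444  0.35193077 -0.21501464  2.15872156  0.12312842  0.64205242
 -1.78813384]
t 15.76 tcp ledge [ -91.8 -180.7  140. ] F [-0.2 -0.6 -0.3]
t 16.88 tcp ledge [ -91.8 -180.    62.8] F [0.8 0.1 1.3]
False
t 18.04 tcp ledge [ -66.5 -179.9   62.5] F [-0.2  0.4 -0.5]
t 21.3 tcp ledge [-251.3 -723.4  231.5] F [-0.5  0.4 -0.7]
TOP plate in ledge: c [  -8.51077271 -140.1776123 ] size [90.55532836914062, 149.13287353515625] yaw -0.005179859697818756 z 66.5066582097594
```

The plate is now square (-0.005 rad), at x = -8.5 and y = -140. Next is the final push of about 15 mm from behind, in line with its centre.

```bash
python3 - <<'E'
from h import *
H=[1.26,.521,-.036,1.599,.021,1.021,-.113]
F=frame(1)
movep(W(-9,-38,160),F); rep()
movel(W(-9,-38,62.5),max_speed=80,guard=10); rep()
print(movel(W(-9,-68.5,62.5),max_speed=30,guard=15)); rep()
movel(W(-9,-45,62.5),max_speed=80); movel(W(-9,-35,160)); goto_joints(H); rep()
c=shot('top','top6'); k=plate_top(c)
P=cloud(c)
for n,(u,v) in dict(cap=(264,243),jar=(229,107),bottle=(101,151)).items(): print(n,P[v,u])
i=c['image'].copy()
cv2.imwrite('pics/t6.png',cv2.resize(i[80:280,90:430],None,fx=2.2,fy=2.2))
E
```

```text
t 23.94 tcp ledge [ -8.7 -38.9 160. ] F [-0.2  0.1 -0.8]
t 25.31 tcp ledge [ -8.7 -38.   62.9] F [-0.2 -0.5 -0.2]
False
t 26.48 tcp ledge [ -9.  -68.5  62.5] F [ 0.3 -1.3 -0.5]
t 30.32 tcp ledge [-251.3 -723.6  231.6] F [-0.3 -0.9  0.5]
TOP plate in ledge: c [  -8.53778839 -156.98214722] size [90.52715301513672, 149.1702423095703] yaw -0.006652959622442722 z 66.47798320403524
cap [419.14656446  14.21857664  22.12228022]
jar [720.70644424  92.59756047  76.36399279]
bottle [599.35314051 347.01255992 149.6302587 ]
```

View pics/t6.png

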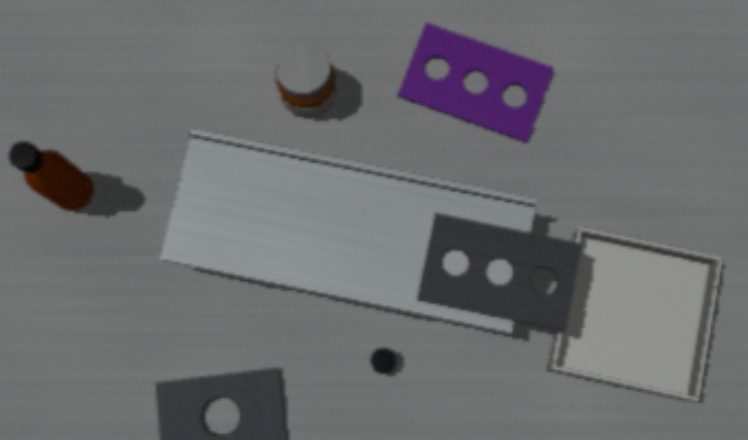

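Overhang is about 52 mm (157 + 75 - 180), which is 35% of the plate's length. The plate is flat and square, and the other objects haven't moved.

```bash
python3 -c "
from workcell import *
finish_job()"
```

```text
the job is handed in; nothing more can be done
```

The plate now sticks out about 52 mm past the tray end of the ledge, roughly 35% of its length. I handed the job in with the robot's clock at about 30 s, against the 48 s limit.

I pushed the dark plate along the ledge from behind with the closed fingers. That first push over-rotated it to about -0.06 rad, with its front corner only about 2 mm inside the open edge. A sideways nudge from the open side squared it, and a short push in line with its centre finished the job.

**Plate, from the last top view:** it lies flat, with its upper face at about 66 mm. It is square to within 0.007 rad, and its long edge is about 11 mm inside the open side of the ledge.

**Everything else:** the bottle, jar and cap read within about 2.5 mm of their first positions. The arm is back at its start pose, touching nothing.

**Disagreement:** after the first push the scene camera read a yaw of -0.09 rad and the top camera -0.06. I used the top view, because its mask matched the plate's real size better.

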